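Walk the die block round to the fence

ROBOT

A 7-joint arm with a two-finger parallel gripper is mounted at the origin on the work surface. World frame = base frame: x ahead of the robot, y to its left, z up, the work surface at z = 0. Lengths are in m, angles in degrees, forces in N, time in s.
With the tool pointing down it reaches from about 0.4 to 0.85 m from the base axis. Payload 4.5 kg.
Tool frame: the origin (TCP) lies at the very end of the fingers, on their centre line; the grasp point (between the pads) lies 19 mm behind it (ctrl.grip_depth is the z of the grasp point in the tool frame, in m); z points along the fingers, y is the line along which they close (so a half turn about z gives the same grasp; the last joint's range is limited). The gripper opens to 88 mm and grips with 3 to 60 N. Pads are 18 mm wide; open, the fingers measure 123 mm over their backs; the gripper's body (75 mm by 187 mm) begins 45 mm behind the grasp point.
Start: joints at [68.686, 39.483, -11.15, 89.685, 9.013, 51.709, -12.324], TCP at [0.247, -0.574, 0.239] pointing down, gripper open.
Joint ranges: [-172.22, 172.22], [-26.19, 119.32], [-84.43, 86.54], [7.71, 146.69], [-57.33, 237.33], [2.42, 119.75], [-152.13, 152.13]. Speed limits (degrees/s): [147.25, 147.25, 180, 180, 180, 180, 180].

INTERFACE

Orientations are given as [roll, pitch, yaw] about the fixed x, y, z axes, in that order (R = Rz(yaw) Ry(pitch) Rx(roll)).
In Python, from rig import read_state, vision, order, ctrl gives the robot as it stands.
- The arm moves only by the tool carry_out, never from a script. Its argument "commands" is a list of rows, each an object with "angular": the turn, a rotation vector about the tool's x, y, z in rad, a list of three; "slide": the shift along the tool's x, y, z in cm, a list of three; "gripper": the closure, from 0 (fully open) to 1 (shut). A call has 1 to 12 rows; each row is the pose to reach, as a shift and turn from the pose commanded when the call began, along the tool's axes at that moment; what a row does not reach only later rows make up. A row lasts 1/8 s, in which the tool goes at most 62.5 mm and 10.7 degrees, less where a joint would pass 70% of its speed; a pose out of reach is approached as far as the arm can. A call with a gripper value outside its range is refused whole. The fingers move at their own pace and stop on an object; the grip force is fixed at half the most. Time passes only in rows, so rows that repeat a pose let the fingers close. It gives the time, the measured TCP pose, the force, the opening and the grip force at its end, in the units of the state.
- read_state(): the state, without advancing time (a new reading comes with each control period).
- vision.camera(name): name is "side" or "top"; returns a dict with "frame" (400x640x3 uint8, red, green, blue), "fx", "fy", "cx", "cy" (pixels), "xyz" and "rotation" of the camera in the world. Camera axes: x right, y up, looking along -z (the intrinsics and any distortion apply to the point x, -y, -z); pixel columns grow to the right and rows downward; lengths in m; the calibration is good to about 2 mm. A picture is of the moment at which its call begins. There is no depth.
- order.hand_in(): hands the job in; it is judged then, once.
Trained networks look in a picture, given as the dict that the camera call returned (one of the last four; its "shot" number tells which), for a name from the list of things; names that differ only in an ending like _2 or _b are one class to them, and where a whole thing is asked for, a point or a joint stands for the part that bears it (a point fixed in the world has none). Each returns a list of dicts, best first, with "confidence" (0 to 1); they miss things now and then, are a little off and sometimes report something else, mostly with a low value. They report only what shows in the picture. A call takes as long as a camera call. They do not tell look-alikes from the thing itself.
- vision.silhouettes(picture, query): "mask" (400x640 bool, what is visible of it).
- vision.tip_of(picture, query): "xyz" ([x, y, z] in m, in the coordinates of the camera as it stood for that picture, good to about 4 mm: a listed point, or the origin of a listed thing).
The state is a dict: "t": time; "q": joint angles; "dq": joint speeds; "joint_efforts": joint torques, N m; "tcp_pos": TCP position; "ee_rot": TCP orientation; "wrist_force": force on the tool from outside, world axes, zero at the start; "wrist_torque": the same for the moment, N m; "finger_gap": finger opening in m; "grip_force": force on a finger pad.
Only numpy, scipy, OpenCV 4.12 (cv2) and the standard library are available. Lean on these libraries where they do the work, as an engineer would, in place of code of your own. Each camera call takes 0.05 s, during which the arm holds its last target. There are 200 camera calls.

TASK

With the fingertips only, walk the heavy die block round on the spot by pushing alternate corners, until one of its long sides faces the fence squarely; while it turns, keep it clear of the fence and its middle within 4 cm of where it started. Then push it straight up to the fence so that this long side lies flush along the fence face, near the fence's middle (within 4 cm), and leave it there. Do not lift or tip the block, and do not disturb the other things on the bench.

Things in the scene. Friction and masses are not known exactly. Their poses are not given: they have to be found in the camera images.
- die_block: Heavy steel die block: flat slab with a brass plug and four dark holes on top (all flush). 120 mm long along its own y, 90 mm wide along its own x, 26 mm high, 1.6 to 2.2 kg. Loose on the bench; slides at 7 to 16 N. Its two long (120 mm) sides are alike, either will do. Origin: centre of its underside.
- fence: The fence: dark steel angle fixed to the bench, 250 mm long along its own y; upright 30 mm high, 14 mm thick, with a bolted foot behind it to 50 mm back. Origin: middle of the lower edge of the flat face towards the block; x points from that face away from the block, square to the face. At the start the block's middle is at x -125 to -145 mm, within 20 mm of the fence's middle.
- bolt: Bystander: steel bolt standing on its head, 58 mm tall, head 34 mm across. Origin: centre of its underside.
- nut: Bystander: steel nut lying flat, 46 mm across, 20 mm high. Origin: centre of its underside.
- vblock: Bystander: small steel V-block, 50 x 45 mm, 35 mm high. Origin: centre of its underside.
- nut_tin: Bystander: shallow dark steel bowl, 90 mm across, 35 mm high. Origin: centre of its underside.
- hammer: Bystander: hammer lying down, 260 mm long; its own x axis runs from handle to head.
- spanner: Bystander: spanner lying down behind the fence, 200 mm long along its own x axis.
- setting_bar: Bystander: plain steel bar, 150 x 25 mm (150 along its own x axis), 16 mm high. Origin: centre of its underside.
Mind the look-alikes: they are no part of the job. Leave any purple look-alike of the die_block alone.

How it is judged (in metres and radians):
On the way:
1. The block has been turned on the spot: a long side faces the fence within 10 degrees, more than 10 mm clear of it, the block's middle within 50 mm of where it started (angle between the y axis of die_block and the y axis of fence, either way round below 0.175 rad and x of die_block in the frame of fence below -0.063 m and distance of die_block from where it was at the start of the episode below 0.05 m and height (world z) of die_block below 0.004 m), for 0.2 s.
At the end, for the whole second after the job is handed in: A long side of the block lies along the fence face: parallel within 0.05 rad, the block's middle 40 to 50 mm in front of the face (45 is touching) and within 50 mm of the fence's middle, flat on the bench and at rest (angle between the y axis of die_block and the y axis of fence, either way round below 0.05 rad and x of die_block in the frame of fence between -0.05 and -0.04 m and y of die_block in the frame of fence between -0.05 and 0.05 m and height (world z) of die_block below 0.004 m and angle between die_block's own z axis and vertical below 0.05 rad and linear speed of die_block below 0.01 m/s and angular speed of die_block below 0.05 rad/s).
It fails at once if The block is lifted or tipped (underside over 8 mm up, or leaning over 0.12 rad) (height (world z) of die_block above 0.008 m or angle between die_block's own z axis and vertical above 0.12 rad).
It fails at once if The block's middle strays more than 70 mm from where it started before it faces the fence within 15 degrees (distance of die_block from where it was at the start of the episode above 0.07 m and angle between the y axis of die_block and the y axis of fence, either way round above 0.26 rad).
It fails at once if A bystander is moved more than 20 mm or tipped over (distance of any of bolt, nut, vblock, nut_tin, hammer, spanner, setting_bar from where it was at the start of the episode above 0.02 m or angle between bolt's own z axis and vertical above 0.5 rad).
It also fails if it takes over 72 s, if anything falls off the work surface, if the arm or the gripper's body presses on something with over 40 N, if the wrist force passes 120 N, or if a joint passes its speed limit or range.

## Working session

There is one attempt and no reset: what is moved stays moved. The work goes in short steps, Python scripts to look and compute and a tool call to move; the robot and the scene stay as the last step left them, time stands still between calls to the robot, and variables do not carry over. Pictures are saved under pics/ and viewed, at most 10 in all, crops included, and the job is handed in when it is done.

Besides the shell and the picture viewer there is one more tool, called after "Request:" by a JSON object that holds its "method" and its "body". carry_out: Moves the arm, as the interface text tells. Its arguments: {"type":"object","properties":{"commands":{"type":"array"}},"required":["commands"]}

```bash
mkdir -p pics; ls
cat > h.py <<'E'
import numpy as np, cv2
from rig import read_state, vision, order, ctrl
def toworld(p,c): return np.array(c['rotation'])@np.array(c)+np.array(p['xyz']) if 0 else np.array(p['rotation'])@np.array(c)+np.array(p['xyz'])
def px2w(p,u,v,z):
    d=np.array([(u-p['cx'])/p['fx'],-(v-p['cy'])/p['fy'],-1.]); d=np.array(p['rotation'])@d; o=np.array(p['xyz'])
    return o+d*(z-o[2])/d[2]
def w2px(p,w):
    c=np.array(p['rotation']).T@(np.array(w)-np.array(p['xyz'])); return p['cx']+p['fx']*c[0]/-c[2], p['cy']-p['fy']*c[1]/-c[2]
E
python3 - <<'E'
from h import *
s=read_state(); print({k:np.round(s[k],3) for k in ('t','tcp_pos','ee_rot','finger_gap','wrist_force')})
for n in('top','side'):
    p=vision.camera(n); cv2.imwrite(f'pics/{n}0.png',p['frame'][:,:,::-1]); print(n,[k for k in p],np.round(p['xyz'],3),np.round(p['rotation'],3).tolist(),p['fx'],p['cx'],p['cy'])
    if n=='top':
        for q in 'die_block fence bolt nut vblock nut_tin hammer spanner setting_bar'.split():
            for d in vision.tip_of(p,q)[:2]: print(q,round(d['confidence'],2),np.round(toworld(p,d['xyz']),3),np.round(w2px(p,toworld(p,d['xyz']))))
E
```

```text
pics
{'t': np.float64(0.0), 'tcp_pos': array([ 0.246, -0.574,  0.238]), 'ee_rot': array([-1.79898e+02,  7.00000e-03,  2.32530e+01]), 'finger_gap': np.float64(0.088), 'wrist_force': array([ 0.457, -0.149, -0.017])}
top ['frame', 'fx', 'fy', 'cx', 'cy', 'xyz', 'rotation', 'shot'] [ 0.315 -0.023  0.994] [11.889, -0.012, -84.08] 386.4057072970148 316.0319907716001 194.81486452440723Traceback (most recent call last):
  File "<stdin>", line 7, in <module>
  File "h.py", line 8, in w2px
    c=np.array(p['rotation']).T@(np.array(w)-np.array(p['xyz'])); return p['cx']+p['fx']*c[0]/-c[2], p['cy']-p['fy']*c[1]/-c[2]
                                                                                         ~^^^
IndexError: invalid index to scalar variable.
```

View pics/top0.png

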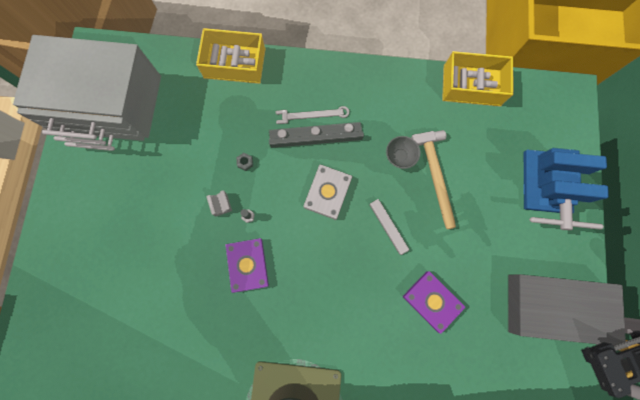

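The top view shows the steel die block at (328,190), with the fence above it at (316,134). The two purple look-alikes are at (247,265) and (435,302). The real block is the grey steel one with the brass plug. Camera rotation is given as roll, pitch and yaw, so I'll fix the helper.

```bash
cat > h.py <<'E'
import numpy as np, cv2
from scipy.spatial.transform import Rotation as Ro
from rig import read_state, vision, order, ctrl
def R(p): return Ro.from_euler('xyz',p['rotation'],degrees=True).as_matrix()
def toworld(p,c): return R(p)@np.array(c)+np.array(p['xyz'])
def px2w(p,u,v,z):
    d=R(p)@np.array([(u-p['cx'])/p['fx'],-(v-p['cy'])/p['fy'],-1.]); o=np.array(p['xyz'])
    return o+d*(z-o[2])/d[2]
def w2px(p,w):
    c=R(p).T@(np.array(w)-np.array(p['xyz'])); return p['cx']+p['fx']*c[0]/-c[2], p['cy']-p['fy']*c[1]/-c[2]
def rect(p,mask,z):
    v,u=np.nonzero(mask); c=max(cv2.findContours(mask.astype(np.uint8),0,1)[0],key=len)[:,0]
    w=np.array([px2w(p,a,b,z)[:2] for a,b in c]); 
    return cv2.minAreaRect((w*1000).astype(np.float32))
E
python3 - <<'E'
from h import *
p=vision.camera('side'); cv2.imwrite('pics/side0.png',p['frame'][:,:,::-1]); print(np.round(p['xyz'],3),p['rotation'])
p=vision.camera('top')
for q in 'die_block fence bolt nut vblock nut_tin hammer spanner setting_bar'.split():
    for d in vision.tip_of(p,q)[:3]:
        w=toworld(p,d['xyz']); print(q,round(d['confidence'],2),np.round(w,3),np.round(w2px(p,w)))
for q,z in(('die_block',.026),('fence',.03),('setting_bar',.016)):
    for d in vision.silhouettes(p,q)[:3]:
        print(q,round(d['confidence'],2),d['mask'].sum(),np.round(rect(p,d['mask'],z)[0]),np.round(cv2.boxPoints(rect(p,d['mask'],z))).tolist(), rect(p,d['mask'],z)[1:])
E
```

```text
[0.003 0.65  0.53 ] [  60.84067138    1.32956309 -143.51604108]
die_block 0.95 [ 0.289 -0.312  0.005] [431. 299.]
die_block 0.85 [0.325 0.153 0.   ] [247. 265.]
fence 0.98 [0.661 0.013 0.   ] [316. 145.]
fence 0.2 [ 0.593  0.193 -0.001] [246. 162.]
bolt 0.44 [ 0.45   0.167 -0.001] [249. 216.]
nut 0.55 [0.592 0.195 0.001] [246. 162.]
vblock 0.94 [ 0.475  0.244 -0.003] [221. 204.]
nut_tin 0.86 [ 0.656 -0.212  0.003] [399. 154.]
nut_tin 0.45 [ 0.474  0.241 -0.004] [222. 204.]
nut_tin 0.29 [ 0.532 -0.029 -0.001] [327. 193.]
hammer 0.92 [ 0.595 -0.313 -0.   ] [435. 181.]
setting_bar 0.79 [ 0.456 -0.195 -0.002] [387. 228.]
die_block 0.7 1845 [327. 149.] [[257.0, 178.0], [281.0, 89.0], [397.0, 120.0], [373.0, 210.0]] ((120.15420532226562, 92.8738021850586), 15.174806594848633)
die_block 0.64 1608 [531. -32.] [[460.0, -59.0], [581.0, -90.0], [603.0, -4.0], [482.0, 27.0]] ((89.13603973388672, 124.88040924072266), 75.5514907836914)
die_block 0.6 2099 [ 287. -314.] [[209.0, -332.0], [284.0, -394.0], [365.0, -295.0], [290.0, -234.0]] ((127.16364288330078, 97.00953674316406), 50.55159378051758)
fence 0.98 1609 [680.  13.] [[631.0, 129.0], [679.0, -112.0], [729.0, -102.0], [681.0, 139.0]] ((50.76420211791992, 246.37168884277344), 11.342370986938477)
setting_bar 0.67 591 [ 459. -196.] [[391.0, -228.0], [409.0, -251.0], [526.0, -165.0], [508.0, -141.0]] ((145.39756774902344, 29.72068977355957), 36.592411041259766)
```

Run:
```python
import cv2
a=cv2.imread('pics/top0.png')[95:255,180:480]; cv2.imwrite('pics/crop0.png',cv2.resize(a,(800,427),interpolation=2))
```

```text
(no output)
```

View pics/side0.png

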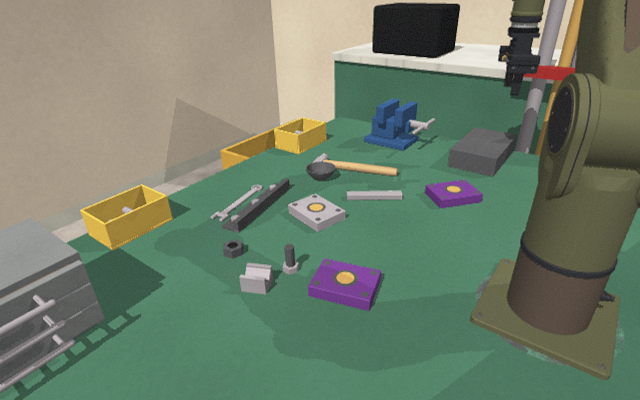

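View pics/crop0.png

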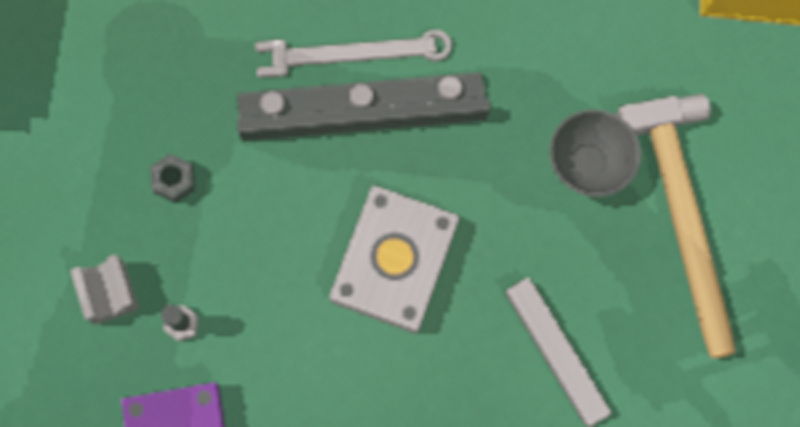

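Besides the look-alikes, the crop shows the grey steel block (crop centre 395,257) with a brass plug and four holes, so it is the die_block. The fence front runs crop (240,137)–(488,118). The block's long axis is at about -15° and the fence normal at about 11°, so it has to turn clockwise by roughly 64°. I'm starting the approach.

Request:
{"method": "carry_out", "body": {"commands": [{"slide": [56.4,-41.5,5],"angular": [0,0,0.217],"gripper": 1},{"slide": [56.4,-41.5,5],"angular": [0,0,0.217],"gripper": 1},{"slide": [56.4,-41.5,5],"angular": [0,0,0.217],"gripper": 1},{"slide": [56.4,-41.5,5],"angular": [0,0,0.217],"gripper": 1},{"slide": [56.4,-41.5,5],"angular": [0,0,0.217],"gripper": 1},{"slide": [56.4,-41.5,5],"angular": [0,0,0.217],"gripper": 1},{"slide": [56.4,-41.5,5],"angular": [0,0,0.217],"gripper": 1},{"slide": [56.4,-41.5,5],"angular": [0,0,0.217],"gripper": 1},{"slide": [56.4,-41.5,5],"angular": [0,0,0.217],"gripper": 1},{"slide": [56.4,-41.5,5],"angular": [0,0,0.217],"gripper": 1},{"slide": [56.4,-41.5,5],"angular": [0,0,0.217],"gripper": 1},{"slide": [56.4,-41.5,5],"angular": [0,0,0.217],"gripper": 1}]}}

```text
t: 2.3
tcp_pos: [0.6027, 0.0361, 0.1884]
ee_rot: [-179.8, -0.1, 11.3]
wrist_force: [-0.2, -0.8, -0.1]
finger_gap: 0.0003
grip_force: 0.0
```

```bash
cat >> h.py <<'E'
F0=np.array([.661,.013]); FA=10.8
def slide(target):
    s=read_state(); Rt=Ro.from_euler('xyz',s['ee_rot'],degrees=True)
    return np.round(Rt.inv().apply(np.array(target)-s['tcp_pos'])*100,2).tolist()
def block(p):
    best=None
    for d in vision.silhouettes(p,'die_block'):
        if d['confidence']<.3: continue
        r=rect(p,d['mask'],.026)
        if np.hypot(r[0][0]-560,r[0][1]+20)<130: best=d,r; break
    if best is None: return None
    b=cv2.boxPoints(best[1]); e=max((b[1]-b[0],b[2]-b[1]),key=np.linalg.norm)
    a=np.degrees(np.arctan2(e[1],e[0]));
    return np.round(best[1][0],1),np.round(best[1][1],1),(a+90)%180-90,np.round(b).tolist()
def infence(xy):
    c,s=np.cos(np.radians(FA)),np.sin(np.radians(FA)); d=np.array(xy)/1000-F0
    return np.round([c*d[0]+s*d[1],-s*d[0]+c*d[1]],4)
E
python3 - <<'E'
from h import *
s=read_state(); print({k:np.round(s[k],3) for k in ('t','tcp_pos','ee_rot','finger_gap','wrist_force')})
p=vision.camera('top')
a,b=px2w(p,270,146.4,0),px2w(p,363,139.2,0); print(a,b,np.degrees(np.arctan2(*(a-b)[1::-1]))); 
cv2.imwrite('pics/t1.png',p['frame'][:,:,::-1])
print(block(p)); print(slide([.598,.030,.012]))
E
```

```text
{'t': np.float64(2.3), 'tcp_pos': array([0.603, 0.036, 0.188]), 'ee_rot': array([-1.79813e+02, -1.28000e-01,  1.12590e+01]), 'finger_gap': np.float64(0.0), 'wrist_force': array([-0.197, -0.752, -0.113])}
[0.64368512 0.13551732 0.        ] [ 0.69003532 -0.11266121  0.        ] 100.57877573877136
(array([528.8, -64.7]), array([128.4,  54.4]), np.float32(5.493141), [[462.0, -44.0], [468.0, -98.0], [595.0, -86.0], [590.0, -31.0]])
[-0.39, 0.13, 17.64]
```

Request:
{"method": "carry_out", "body": {"commands": [{"slide": [-0.4,0.1,6],"angular": [0,0,0],"gripper": 1},{"slide": [-0.4,0.1,12],"angular": [0,0,0],"gripper": 1},{"slide": [-0.4,0.1,16],"angular": [0,0,0],"gripper": 1},{"slide": [-0.4,0.1,17.7],"angular": [0,0,0],"gripper": 1},{"slide": [-0.5,0.6,17.7],"angular": [0,0,0],"gripper": 1},{"slide": [-0.7,1.1,17.7],"angular": [0,0,0],"gripper": 1},{"slide": [-0.9,1.6,17.7],"angular": [0,0,0],"gripper": 1},{"slide": [-1.1,2.0,17.7],"angular": [0,0,0],"gripper": 1},{"slide": [-1.3,2.4,17.7],"angular": [0,0,0],"gripper": 1},{"slide": [-1.5,2.8,17.7],"angular": [0,0,0],"gripper": 1},{"slide": [-1.8,3.2,17.7],"angular": [0,0,0],"gripper": 1},{"slide": [-2.0,3.6,17.7],"angular": [0,0,0],"gripper": 1}]}}

```text
t: 3.9
tcp_pos: [0.5939, -0.0072, 0.0142]
ee_rot: [-179.9, -0.7, 10.9]
wrist_force: [5.8, 5.0, -2.6]
finger_gap: 0.0004
grip_force: 3.4
```

Request:
{"method": "carry_out", "body": {"commands": [{"slide": [0.5,-1.5,0],"angular": [0,0,0],"gripper": 1},{"slide": [0.5,-2,-5],"angular": [0,0,0],"gripper": 1},{"slide": [0.5,-8,-10],"angular": [0,0,0],"gripper": 1},{"slide": [0.5,-13,-12],"angular": [0,0,0],"gripper": 1},{"slide": [0.5,-18,-12],"angular": [0,0,0],"gripper": 1},{"slide": [0.5,-18,-12],"angular": [0,0,0],"gripper": 1}]}}

```text
t: 4.65
tcp_pos: [0.5575, 0.1761, 0.1332]
ee_rot: [-179.7, -0.1, 11.4]
wrist_force: [0.2, 0.1, 0.1]
finger_gap: 0.0004
grip_force: 0.0
```

```bash
sed -i 's/F0=.*/F0=np.array([.664,.012]); FA=10.6/' h.py
python3 - <<'E'
from h import *
p=vision.camera('top')
cv2.imwrite('pics/t2.png',p['frame'][:,:,::-1])
b=block(p);print(b, infence(b[0]))
for q in vision.tip_of(p,'die_block'): print(np.round(toworld(p,q['xyz']),3))
E
```

```text
(array([523.5, -44. ]), array([ 90.5, 122.4]), np.float32(-28.576286), [[448.0, -54.0], [556.0, -113.0], [599.0, -34.0], [491.0, 25.0]]) [-0.1484 -0.0292]
[ 0.287 -0.313  0.004]
[ 0.523 -0.041 -0.   ]
[0.324 0.151 0.002]
```

View pics/t2.png

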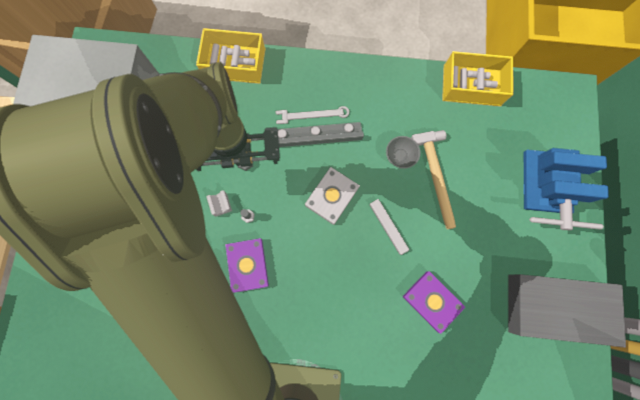

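The block has turned 14° and its middle has moved about 14 mm. Next I push the near end's right side in the opposite direction.

Request:
{"method": "carry_out", "body": {"commands": [{"slide": [-5,6,0],"angular": [0,0,0],"gripper": 1},{"slide": [-9,11,0],"angular": [0,0,0],"gripper": 1},{"slide": [-13,17,0],"angular": [0,0,0],"gripper": 1},{"slide": [-16.2,23.8,0],"angular": [0,0,0],"gripper": 1},{"slide": [-16.2,23.8,0],"angular": [0,0,0],"gripper": 1},{"slide": [-16.2,23.8,5],"angular": [0,0,0],"gripper": 1},{"slide": [-16.2,23.8,9],"angular": [0,0,0],"gripper": 1},{"slide": [-16.2,23.8,12.1],"angular": [0,0,0],"gripper": 1},{"slide": [-16.2,23.8,12.1],"angular": [0,0,0],"gripper": 1}]}}

```text
t: 5.92
tcp_pos: [0.4473, -0.0992, 0.0119]
ee_rot: [-179.9, 0.7, 10.6]
wrist_force: [-0.6, -0.4, -0.4]
finger_gap: 0.0007
grip_force: 0.0
```

Request:
{"method": "carry_out", "body": {"commands": [{"slide": [0.3,-0.4,0],"angular": [0,0,0],"gripper": 1},{"slide": [0.6,-0.8,0],"angular": [0,0,0],"gripper": 1},{"slide": [0.9,-1.2,0],"angular": [0,0,0],"gripper": 1},{"slide": [1.3,-1.6,0],"angular": [0,0,0],"gripper": 1},{"slide": [1.7,-2.0,0],"angular": [0,0,0],"gripper": 1},{"slide": [2.1,-2.3,0],"angular": [0,0,0],"gripper": 1},{"slide": [2.5,-2.6,0],"angular": [0,0,0],"gripper": 1},{"slide": [2.9,-2.9,0],"angular": [0,0,0],"gripper": 1},{"slide": [3.3,-3.1,0],"angular": [0,0,0],"gripper": 1},{"slide": [3.3,-3.1,0],"angular": [0,0,0],"gripper": 1}]}}

```text
t: 7.18
tcp_pos: [0.4634, -0.0672, 0.0137]
ee_rot: [179.7, 1.8, 10.5]
wrist_force: [-15.4, -10.1, 11.7]
finger_gap: 0.0006
grip_force: 8.9
```

Request:
{"method": "carry_out", "body": {"commands": [{"slide": [-1,1,0],"angular": [0,0,0],"gripper": 1},{"slide": [-1,2,-4],"angular": [0,0,0],"gripper": 1},{"slide": [-1,6,-9],"angular": [0,0,0],"gripper": 1},{"slide": [-1,11,-12],"angular": [0,0,0],"gripper": 1},{"slide": [-1,16,-12],"angular": [0,0,0],"gripper": 1}]}}

```text
t: 7.8
tcp_pos: [0.4989, -0.2213, 0.1363]
ee_rot: [-180.0, 0.1, 10.8]
wrist_force: [0.7, 0.0, 0.3]
finger_gap: 0.0005
grip_force: 0.0
```

Run:
```python
from h import *
p=vision.camera('top')
cv2.imwrite('pics/t3.png',p['frame'][:,:,::-1])
b=block(p);print(b, infence(b[0])); print(read_state()['tcp_pos'])
for q in vision.tip_of(p,'die_block'): print(np.round(toworld(p,q['xyz']),3))
```

```text
(array([527.4, -39. ]), array([ 92.4, 124.1]), np.float32(-32.638687), [[450.0, -44.0], [555.0, -111.0], [605.0, -34.0], [500.0, 33.0]]) [-0.1437 -0.025 ]
[ 0.49692691 -0.22717407  0.13383957]
[ 0.287 -0.313  0.002]
[0.323 0.152 0.003]
[ 0.529 -0.036 -0.002]
```

Request:
{"method": "carry_out", "body": {"commands": [{"slide": [-2.2,-6,0],"angular": [0,0,0],"gripper": 1},{"slide": [-2.2,-11,1],"angular": [0,0,0],"gripper": 1},{"slide": [-2.2,-14.5,4],"angular": [0,0,0],"gripper": 1},{"slide": [-2.2,-14.5,8],"angular": [0,0,0],"gripper": 1},{"slide": [-2.2,-14.5,12.2],"angular": [0,0,0],"gripper": 1},{"slide": [-2.2,-14.5,12.2],"angular": [0,0,0],"gripper": 1}]}}

```text
t: 8.7
tcp_pos: [0.4444, -0.0788, 0.0092]
ee_rot: [-179.8, 0.8, 11.1]
wrist_force: [0.5, 0.3, 0.5]
finger_gap: 0.0005
grip_force: 0.0
```

Request:
{"method": "carry_out", "body": {"commands": [{"slide": [0.4,-0.6,0],"angular": [0,0,0],"gripper": 1},{"slide": [0.8,-1.1,0],"angular": [0,0,0],"gripper": 1},{"slide": [1.2,-1.6,0],"angular": [0,0,0],"gripper": 1},{"slide": [1.6,-2.1,0],"angular": [0,0,0],"gripper": 1},{"slide": [2.0,-2.5,0],"angular": [0,0,0],"gripper": 1},{"slide": [2.4,-2.8,0],"angular": [0,0,0],"gripper": 1},{"slide": [2.9,-3.1,0],"angular": [0,0,0],"gripper": 1},{"slide": [3.4,-3.4,0],"angular": [0,0,0],"gripper": 1},{"slide": [3.9,-3.6,0],"angular": [0,0,0],"gripper": 1},{"slide": [4.4,-3.8,0],"angular": [0,0,0],"gripper": 1},{"slide": [4.8,-4.0,0],"angular": [0,0,0],"gripper": 1}]}}

```text
t: 10.07
tcp_pos: [0.474, -0.0374, 0.0115]
ee_rot: [179.8, 1.7, 10.7]
wrist_force: [-20.0, -4.3, 15.0]
finger_gap: -0.0
grip_force: 9.8
```

Request:
{"method": "carry_out", "body": {"commands": [{"slide": [-1.5,1,0],"angular": [0,0,0],"gripper": 1},{"slide": [-2,2,-4],"angular": [0,0,0],"gripper": 1},{"slide": [-1,6,-9],"angular": [0,0,0],"gripper": 1},{"slide": [-1,11,-12],"angular": [0,0,0],"gripper": 1},{"slide": [-1,16,-12],"angular": [0,0,0],"gripper": 1}]}}

```text
t: 10.7
tcp_pos: [0.5093, -0.1933, 0.1346]
ee_rot: [-179.9, 0.1, 10.8]
wrist_force: [0.8, 0.3, -1.0]
finger_gap: 0.0005
grip_force: 0.0
```

Run:
```python
from h import *
p=vision.camera('top')
cv2.imwrite('pics/t4.png',p['frame'][:,:,::-1])
b=block(p);print(b, infence(b[0])); print(read_state()['tcp_pos'],read_state()['ee_rot'])
for q in vision.tip_of(p,'die_block'): print(np.round(toworld(p,q['xyz']),3))
```

```text
(array([545.8, -31.1]), array([ 94.5, 123.8]), np.float32(-48.91058), [[469.0, -15.0], [551.0, -109.0], [622.0, -47.0], [541.0, 47.0]]) [-0.1241 -0.0206]
[ 0.50723933 -0.19933153  0.13170689] [179.91113482   0.4223329   10.1556411 ]
[0.324 0.149 0.005]
[ 0.548 -0.03  -0.004]
[ 0.289 -0.313  0.001]
[ 0.455 -0.192 -0.   ]
```

Request:
{"method": "carry_out", "body": {"commands": [{"slide": [5,-4.5,0],"angular": [0,0,0],"gripper": 1},{"slide": [9,-9,0],"angular": [0,0,0],"gripper": 1},{"slide": [13,-13,0],"angular": [0,0,0],"gripper": 1},{"slide": [15.7,-15.4,0],"angular": [0,0,0],"gripper": 1},{"slide": [15.7,-15.4,4],"angular": [0,0,0],"gripper": 1},{"slide": [15.7,-15.4,8],"angular": [0,0,0],"gripper": 1},{"slide": [15.7,-15.4,11.9],"angular": [0,0,0],"gripper": 1},{"slide": [15.7,-15.4,11.9],"angular": [0,0,0],"gripper": 1}]}}

```text
t: 11.85
tcp_pos: [0.6283, -0.0094, 0.0089]
ee_rot: [-179.8, 0.8, 11.0]
wrist_force: [-0.4, -0.3, 0.7]
finger_gap: -0.0001
grip_force: 0.0
```

Request:
{"method": "carry_out", "body": {"commands": [{"slide": [-0.5,0.4,0],"angular": [0,0,0],"gripper": 1},{"slide": [-1.0,0.8,0],"angular": [0,0,0],"gripper": 1},{"slide": [-1.5,1.1,0],"angular": [0,0,0],"gripper": 1},{"slide": [-2.0,1.3,0],"angular": [0,0,0],"gripper": 1},{"slide": [-2.5,1.4,0],"angular": [0,0,0],"gripper": 1},{"slide": [-3.0,1.5,0],"angular": [0,0,0],"gripper": 1},{"slide": [-3.5,1.6,0],"angular": [0,0,0],"gripper": 1},{"slide": [-4.0,1.7,0],"angular": [0,0,0],"gripper": 1},{"slide": [-4.5,1.8,0],"angular": [0,0,0],"gripper": 1}]}}

```text
t: 12.98
tcp_pos: [0.5966, -0.0378, 0.0138]
ee_rot: [-179.9, -0.2, 10.8]
wrist_force: [9.4, -1.0, -2.7]
finger_gap: 0.0004
grip_force: 3.8
```

Request:
{"method": "carry_out", "body": {"commands": [{"slide": [1.5,-0.5,0],"angular": [0,0,0],"gripper": 1},{"slide": [2,-0.5,-5],"angular": [0,0,0],"gripper": 1},{"slide": [0,5,-10],"angular": [0,0,0],"gripper": 1},{"slide": [-2,11,-12],"angular": [0,0,0],"gripper": 1},{"slide": [-4,17,-12],"angular": [0,0,0],"gripper": 1},{"slide": [-6,20,-12],"angular": [0,0,0],"gripper": 1}]}}

```text
t: 13.72
tcp_pos: [0.5699, -0.2487, 0.1332]
ee_rot: [180.0, 0.4, 10.7]
wrist_force: [0.5, 0.1, 0.1]
finger_gap: 0.0004
grip_force: 0.0
```

Run:
```python
from h import *
p=vision.camera('top')
cv2.imwrite('pics/t5.png',p['frame'][:,:,::-1])
b=block(p);print(b, infence(b[0])); print(read_state()['tcp_pos'],read_state()['ee_rot'])
for q in vision.tip_of(p,'die_block'): print(np.round(toworld(p,q['xyz']),3))
```

```text
(array([522.6, -33.7]), array([101.2, 121.6]), np.float32(-61.66569), [[449.0, -4.0], [507.0, -111.0], [596.0, -63.0], [538.0, 44.0]]) [-0.1474 -0.0189]
[ 0.56634419 -0.25518968  0.13163376] [179.75780798   0.71247744  10.09007536]
[ 0.285 -0.315  0.005]
[0.322 0.153 0.001]
```

View pics/t5.png

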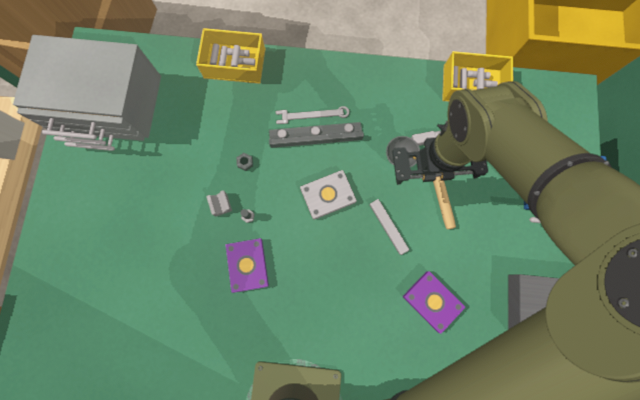

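The block sits at pixel (328,193), about 17° short of square, and everything else is undisturbed. Next push is the left end from the robot's side.

Request:
{"method": "carry_out", "body": {"commands": [{"slide": [-2,-5.5,0],"angular": [0,0,0],"gripper": 1},{"slide": [-4,-11,0],"angular": [0,0,0],"gripper": 1},{"slide": [-6,-16,0],"angular": [0,0,0],"gripper": 1},{"slide": [-8,-21,0],"angular": [0,0,0],"gripper": 1},{"slide": [-8.7,-24.3,1],"angular": [0,0,0],"gripper": 1},{"slide": [-8.7,-24.3,4],"angular": [0,0,0],"gripper": 1},{"slide": [-8.7,-24.3,8],"angular": [0,0,0],"gripper": 1},{"slide": [-8.7,-24.3,11.9],"angular": [0,0,0],"gripper": 1},{"slide": [-8.7,-24.3,11.9],"angular": [0,0,0],"gripper": 1}]}}

```text
t: 15.0
tcp_pos: [0.4421, -0.0214, 0.0164]
ee_rot: [-179.8, 1.1, 11.0]
wrist_force: [0.2, 0.8, -0.5]
finger_gap: 0.0003
grip_force: 0.0
```

Request:
{"method": "carry_out", "body": {"commands": [{"slide": [0.5,-0.2,0],"angular": [0,0,0],"gripper": 1},{"slide": [1.0,-0.4,0],"angular": [0,0,0],"gripper": 1},{"slide": [1.5,-0.6,0],"angular": [0,0,0],"gripper": 1},{"slide": [2.0,-0.7,0],"angular": [0,0,0],"gripper": 1},{"slide": [2.5,-0.8,0],"angular": [0,0,0],"gripper": 1},{"slide": [3.0,-0.8,0],"angular": [0,0,0],"gripper": 1},{"slide": [3.5,-0.8,0],"angular": [0,0,0],"gripper": 1},{"slide": [4.0,-0.8,0],"angular": [0,0,0],"gripper": 1},{"slide": [4.5,-0.8,0],"angular": [0,0,0],"gripper": 1},{"slide": [4.9,-0.8,0],"angular": [0,0,0],"gripper": 1}]}}

```text
t: 16.25
tcp_pos: [0.4811, -0.0016, 0.0185]
ee_rot: [-179.2, 1.4, 11.0]
wrist_force: [-16.2, 5.6, 10.2]
finger_gap: 0.0006
grip_force: 7.7
```

Request:
{"method": "carry_out", "body": {"commands": [{"slide": [-1.5,0,0],"angular": [0,0,0],"gripper": 1},{"slide": [-2,0,-5],"angular": [0,0,0],"gripper": 1},{"slide": [-1,6,-10],"angular": [0,0,0],"gripper": 1},{"slide": [0,12,-12],"angular": [0,0,0],"gripper": 0},{"slide": [2,17,-12],"angular": [0,0,0],"gripper": 0},{"slide": [4,21,-12],"angular": [0,0,0],"gripper": 0}]}}

```text
t: 17.0
tcp_pos: [0.5716, -0.2068, 0.1388]
ee_rot: [-179.7, 0.5, 10.6]
wrist_force: [1.2, 0.3, -0.9]
finger_gap: 0.0283
grip_force: 0.0
```

Run:
```python
from h import *
p=vision.camera('top')
cv2.imwrite('pics/t6.png',cv2.resize(p['frame'][100:250,220:420,::-1],(800,600),interpolation=2))
b=block(p);print(b, infence(b[0])); print(read_state()['tcp_pos'],read_state()['ee_rot'])
for q in vision.tip_of(p,'die_block'): print(np.round(toworld(p,q['xyz']),3))
```

```text
(array([543.7, -36.7]), array([ 93.9, 119.6]), np.float32(-78.27825), [[486.0, 12.0], [510.0, -105.0], [602.0, -86.0], [578.0, 31.0]]) [-0.1272 -0.0257]
[ 0.57312547 -0.21061055  0.13753695] [-179.8601973     0.44428542   10.18968249]
[0.325 0.153 0.   ]
[ 0.287 -0.313 -0.   ]
[ 0.545 -0.034  0.   ]
```

View pics/t6.png

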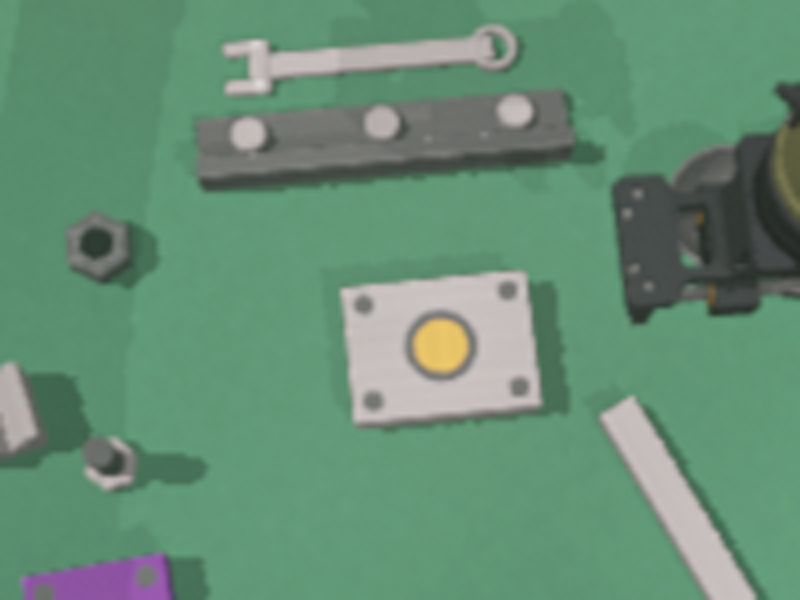

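The block now stands square and clear: its top side runs (342,289)–(527,272) in the crop, parallel to the fence edge. Next I go behind it with open fingers for a two-point straight push.

Request:
{"method": "carry_out", "body": {"commands": [{"slide": [-2,-5,0],"angular": [0,0,0],"gripper": 0},{"slide": [-4,-10,0],"angular": [0,0,0],"gripper": 0},{"slide": [-6,-14,0],"angular": [0,0,0],"gripper": 0},{"slide": [-7.2,-17.6,0],"angular": [0,0,0],"gripper": 0},{"slide": [-7.5,-17.6,3],"angular": [0,0,0],"gripper": 0},{"slide": [-7.5,-17.6,8],"angular": [0,0,0],"gripper": 0},{"slide": [-7.5,-17.6,12.4],"angular": [0,0,0],"gripper": 0},{"slide": [-7.5,-17.6,12.6],"angular": [0,0,0],"gripper": 0},{"slide": [-7.5,-17.6,12.6],"angular": [0,0,0],"gripper": 0},{"slide": [-7.5,-17.6,12.6],"angular": [0,0,0],"gripper": 0}]}}

```text
t: 18.4
tcp_pos: [0.4622, -0.0452, 0.0129]
ee_rot: [-179.7, 0.7, 10.8]
wrist_force: [0.3, -0.4, -0.6]
finger_gap: 0.0886
grip_force: 0.0
```

Request:
{"method": "carry_out", "body": {"commands": [{"slide": [1.0,0.4,0],"angular": [0,0,0],"gripper": 0},{"slide": [1.8,0.4,0],"angular": [0,0,0],"gripper": 0},{"slide": [2.4,0.4,0],"angular": [0,0,0],"gripper": 0},{"slide": [3.0,0.4,0],"angular": [0,0,0],"gripper": 0},{"slide": [3.6,0.4,0],"angular": [0,0,0],"gripper": 0},{"slide": [4.3,0.4,0],"angular": [0,0,0],"gripper": 0},{"slide": [5.0,0.4,0],"angular": [0,0,0],"gripper": 0},{"slide": [5.7,0.4,0],"angular": [0,0,0],"gripper": 0},{"slide": [6.4,0.4,0],"angular": [0,0,0],"gripper": 0},{"slide": [7.1,0.4,0],"angular": [0,0,0],"gripper": 0},{"slide": [7.8,0.4,0],"angular": [0,0,0],"gripper": 0},{"slide": [8.5,0.4,0],"angular": [0,0,0],"gripper": 0}]}}

```text
t: 19.9
tcp_pos: [0.5285, -0.0389, 0.009]
ee_rot: [179.9, 2.8, 10.8]
wrist_force: [-30.6, -6.8, 29.2]
finger_gap: 0.0883
grip_force: 16.2
```

Run:
```python
from h import *
s=read_state();print(s['tcp_pos'],s['ee_rot'],s['wrist_force'],infence(s['tcp_pos'][:2]*1000))
p=vision.camera('side')
cv2.imwrite('pics/t7.png',cv2.resize(p['frame'][130:280,200:400,::-1],(800,600),interpolation=2))
```

```text
[ 0.52851769 -0.03891989  0.00902678] [179.85022062   2.78255512  10.82942842] [-30.55647892  -6.78783079  29.16344553] [-0.1425 -0.0251]
```

View pics/t7.png

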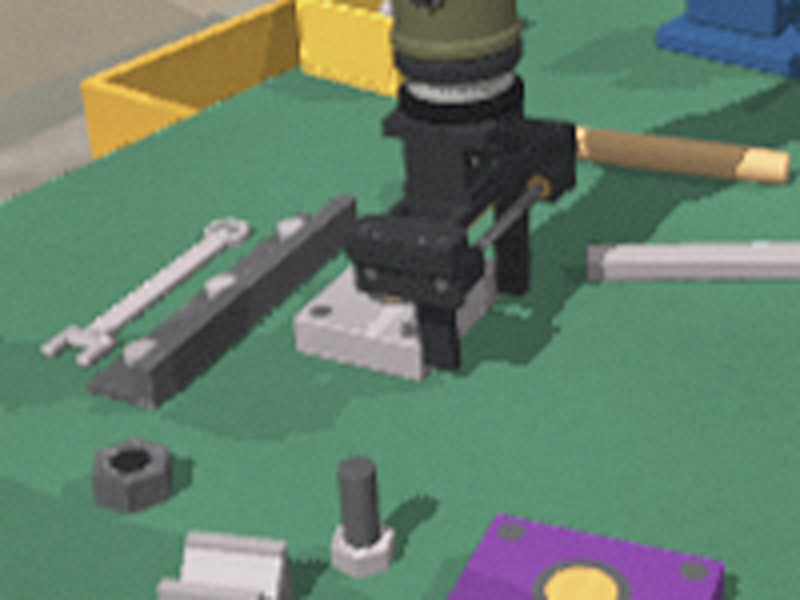

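The side view shows the block square between the fingers and the fence, with about 4 cm still to go and the bystanders untouched. I'll keep pushing and raise the command slightly to ease the downward load.

Request:
{"method": "carry_out", "body": {"commands": [{"slide": [0.4,0,-0.1],"angular": [0,0,0],"gripper": 0},{"slide": [0.8,0,-0.2],"angular": [0,0,0],"gripper": 0},{"slide": [1.2,0,-0.3],"angular": [0,0,0],"gripper": 0},{"slide": [1.6,0,-0.3],"angular": [0,0,0],"gripper": 0},{"slide": [2.0,0,-0.3],"angular": [0,0,0],"gripper": 0},{"slide": [2.4,0,-0.3],"angular": [0,0,0],"gripper": 0},{"slide": [2.8,0,-0.3],"angular": [0,0,0],"gripper": 0},{"slide": [3.2,0,-0.3],"angular": [0,0,0],"gripper": 0}]}}

```text
t: 20.95
tcp_pos: [0.5672, -0.0306, 0.0103]
ee_rot: [-179.9, 2.1, 10.8]
wrist_force: [-16.8, -4.2, 7.7]
finger_gap: 0.0881
grip_force: 8.3
```

Request:
{"method": "carry_out", "body": {"commands": [{"slide": [0.2,0,0],"angular": [0,0,0],"gripper": 0},{"slide": [0.4,0,0],"angular": [0,0,0],"gripper": 0},{"slide": [0.6,0,0],"angular": [0,0,0],"gripper": 0},{"slide": [0.8,0,0],"angular": [0,0,0],"gripper": 0}]}}

```text
t: 21.45
tcp_pos: [0.5697, -0.0301, 0.0103]
ee_rot: [180.0, 2.7, 10.8]
wrist_force: [-28.6, -4.4, 21.1]
finger_gap: 0.0887
grip_force: 14.9
```

Request:
{"method": "carry_out", "body": {"commands": [{"slide": [0.3,0,-0.1],"angular": [0,0,0],"gripper": 0},{"slide": [0.6,0,-0.2],"angular": [0,0,0],"gripper": 0},{"slide": [0.8,0,-0.2],"angular": [0,0,0],"gripper": 0},{"slide": [0.8,0,-0.2],"angular": [0,0,0],"gripper": 0}]}}

```text
t: 21.95
tcp_pos: [0.57, -0.0304, 0.0105]
ee_rot: [179.9, 3.5, 10.9]
wrist_force: [-37.7, -7.0, 20.1]
finger_gap: 0.088
grip_force: 19.7
```

The tool has stopped moving while the force climbs to 38 N, so the block is seated. I'll release, back off and look.

Request:
{"method": "carry_out", "body": {"commands": [{"slide": [-1.0,0,0],"angular": [0,0,0],"gripper": 0},{"slide": [-2.0,0,0],"angular": [0,0,0],"gripper": 0},{"slide": [-4,0,0],"angular": [0,0,0],"gripper": 0},{"slide": [-6,0,-3],"angular": [0,0,0],"gripper": 0},{"slide": [-6,0,-8],"angular": [0,0,0],"gripper": 0},{"slide": [-6,0,-13],"angular": [0,0,0],"gripper": 0},{"slide": [-6,6,-13],"angular": [0,0,0],"gripper": 0},{"slide": [-4,12,-13],"angular": [0,0,0],"gripper": 0},{"slide": [-4,18,-13],"angular": [0,0,0],"gripper": 0},{"slide": [-4,23,-13],"angular": [0,0,0],"gripper": 0}]}}

```text
t: 23.2
tcp_pos: [0.5996, -0.2612, 0.1437]
ee_rot: [-179.8, 0.8, 10.7]
wrist_force: [1.3, 0.5, 1.3]
finger_gap: 0.0879
grip_force: 0.0
```

Run:
```python
from h import *
p=vision.camera('top')
b=block(p);print(b, infence(b[0]) if b else 0)
for q in vision.tip_of(p,'die_block'): w=toworld(p,q['xyz']);print(np.round(w,3),infence(w[:2]*1000))
s=vision.camera('side')
a=cv2.resize(p['frame'][100:250,220:420,::-1],(400,300),interpolation=2); c=cv2.resize(s['frame'][130:280,200:400,::-1],(400,300),interpolation=2)
cv2.imwrite('pics/t8.png',cv2.resize(np.hstack([a,c]),(800,300)))
```

```text
(array([623.3, -23.9]), array([ 98.5, 121.4]), np.float32(-81.38913), [[566.0, 29.0], [584.0, -91.0], [681.0, -77.0], [663.0, 43.0]]) [-0.0466 -0.0278]
[ 0.289 -0.312  0.003] [-0.428  -0.2496]
[0.326 0.151 0.004] [-0.3069  0.1988]
[ 0.626 -0.019 -0.   ] [-0.0426 -0.0233]
```

View pics/t8.png

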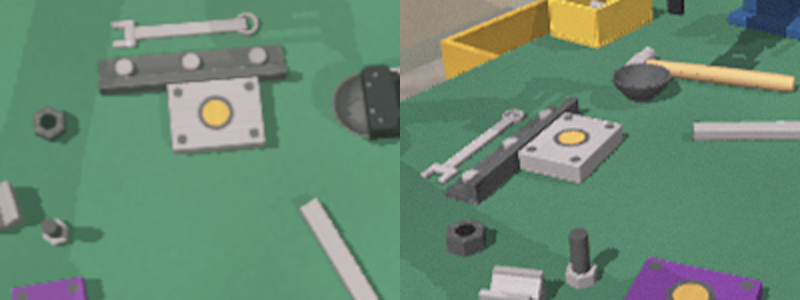

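Both views show the block's long side flush along the fence, left panel (168,90)–(263,80), about 25 mm off the fence's middle. The bystanders are in place.

```bash
python3 -c "
from rig import order; print(order.hand_in())"
```

```text
the job is handed in; nothing more can be done
None
```

The die block was walked round on the spot and pushed up flush along the fence, about 25 mm from the fence's middle, with no bystander visibly moved. The job is handed in; no verdict came back.

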